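# Reverse a row of specimen vials into the viewing rack

### The job

Move the four capped specimen vials from the coloured cups of the black tray into the aluminium viewing rack in reverse order: the vial nearest the tray's magenta end goes into the well farthest from the rack's magenta end, the next one into the next well, and so on, until the vial farthest from the tray's magenta end stands in the well next to the rack's magenta end. Leave every vial standing upright on the floor of its own well, and do not let any vial tip over on the way.

Things in the scene. Friction and masses are not known exactly. Their poses are not given: they have to be found in the camera images.
- collection_tray: Fixed black plastic tray, the row the vials start in. 216 mm long (its x), 60 mm wide (its y), base 6 mm thick, with a magenta end block (14 mm long, 60 wide, 22 high) at its +x end, centred 115 mm from the origin. Origin: centre of the underside, z up. Its four places lie on its x axis at -78, -26, +26, +78 mm; each holds one coloured cup.
- viewing_rack: Fixed bare-aluminium rack with four empty wells, the vials' destination. 216 mm along its x, 60 mm along its y, with a magenta end block like the tray's at its +x end, centred 115 mm from the origin. Origin: centre of the underside, z up. Wells on its x axis at -78, -26, +26, +78 mm, each 44 x 44 mm inside, floor 6 mm above the origin, walls 8 mm thick, tops 18 mm above the origin.
- vial_red: Loose closed specimen vial, clear glass with a paper band and a red cap: an upright cylinder of 26 mm diameter and 70 mm height, 30 to 65 g. Origin: centre of its underside, z up along the vial. Starts standing in the red cup.
- vial_yellow: Loose closed specimen vial, clear glass with a paper band and a yellow cap: an upright cylinder of 26 mm diameter and 70 mm height, 30 to 65 g. Origin: centre of its underside, z up along the vial. Starts standing in the yellow cup.
- vial_green: Loose closed specimen vial, clear glass with a paper band and a green cap: an upright cylinder of 26 mm diameter and 70 mm height, 30 to 65 g. Origin: centre of its underside, z up along the vial. Starts standing in the green cup.
- vial_blue: Loose closed specimen vial, clear glass with a paper band and a blue cap: an upright cylinder of 26 mm diameter and 70 mm height, 30 to 65 g. Origin: centre of its underside, z up along the vial. Starts standing in the blue cup.
- cup_red: Fixed red square plastic cup in one place of the black tray; the red-capped vial stands in it at the start, so it shows that vial's place in the row. 46 x 46 mm outside, 15 mm high, wall and floor 2 mm. Origin: centre of its underside, 6 mm above the tray's origin; axes parallel to the tray's.
- cup_yellow: Fixed yellow square plastic cup in one place of the black tray; the yellow-capped vial stands in it at the start, so it shows that vial's place in the row. 46 x 46 mm outside, 15 mm high, wall and floor 2 mm. Origin: centre of its underside, 6 mm above the tray's origin; axes parallel to the tray's.
- cup_green: Fixed green square plastic cup in one place of the black tray; the green-capped vial stands in it at the start, so it shows that vial's place in the row. 46 x 46 mm outside, 15 mm high, wall and floor 2 mm. Origin: centre of its underside, 6 mm above the tray's origin; axes parallel to the tray's.
- cup_blue: Fixed blue square plastic cup in one place of the black tray; the blue-capped vial stands in it at the start, so it shows that vial's place in the row. 46 x 46 mm outside, 15 mm high, wall and floor 2 mm. Origin: centre of its underside, 6 mm above the tray's origin; axes parallel to the tray's.

How it is judged:
At the end, for the whole second after the job is handed in: Each vial stands upright (within 0.15 rad) and at rest on the floor of the rack well that mirrors its cup's place in the tray: a vial whose cup is at x along the tray is at -x along the rack, within 12 mm along and across, its underside 2 to 11 mm above the rack's origin (((x of cup_red in the frame of collection_tray between -0.098 and -0.058 m and x of vial_red in the frame of viewing_rack between 0.066 and 0.09 m) or (x of cup_red in the frame of collection_tray between -0.046 and -0.006 m and x of vial_red in the frame of viewing_rack between 0.014 and 0.038 m) or (x of cup_red in the frame of collection_tray between 0.006 and 0.046 m and x of vial_red in the frame of viewing_rack between -0.038 and -0.014 m) or (x of cup_red in the frame of collection_tray between 0.058 and 0.098 m and x of vial_red in the frame of viewing_rack between -0.09 and -0.066 m)) and y of vial_red in the frame of viewing_rack between -0.012 and 0.012 m and z of vial_red in the frame of viewing_rack between 0.002 and 0.011 m and angle between each of vial_red, vial_yellow, vial_green, vial_blue's own z axis and vertical below 0.15 rad and linear speed of each of vial_red, vial_yellow, vial_green, vial_blue below 0.02 m/s and angular speed of each of vial_red, vial_yellow, vial_green, vial_blue below 0.2 rad/s and ((x of cup_yellow in the frame of collection_tray between -0.098 and -0.058 m and x of vial_yellow in the frame of viewing_rack between 0.066 and 0.09 m) or (x of cup_yellow in the frame of collection_tray between -0.046 and -0.006 m and x of vial_yellow in the frame of viewing_rack between 0.014 and 0.038 m) or (x of cup_yellow in the frame of collection_tray between 0.006 and 0.046 m and x of vial_yellow in the frame of viewing_rack between -0.038 and -0.014 m) or (x of cup_yellow in the frame of collection_tray between 0.058 and 0.098 m and x of vial_yellow in the frame of viewing_rack between -0.09 and -0.066 m)) and y of vial_yellow in the frame of viewing_rack between -0.012 and 0.012 m and z of vial_yellow in the frame of viewing_rack between 0.002 and 0.011 m and ((x of cup_green in the frame of collection_tray between -0.098 and -0.058 m and x of vial_green in the frame of viewing_rack between 0.066 and 0.09 m) or (x of cup_green in the frame of collection_tray between -0.046 and -0.006 m and x of vial_green in the frame of viewing_rack between 0.014 and 0.038 m) or (x of cup_green in the frame of collection_tray between 0.006 and 0.046 m and x of vial_green in the frame of viewing_rack between -0.038 and -0.014 m) or (x of cup_green in the frame of collection_tray between 0.058 and 0.098 m and x of vial_green in the frame of viewing_rack between -0.09 and -0.066 m)) and y of vial_green in the frame of viewing_rack between -0.012 and 0.012 m and z of vial_green in the frame of viewing_rack between 0.002 and 0.011 m and ((x of cup_blue in the frame of collection_tray between -0.098 and -0.058 m and x of vial_blue in the frame of viewing_rack between 0.066 and 0.09 m) or (x of cup_blue in the frame of collection_tray between -0.046 and -0.006 m and x of vial_blue in the frame of viewing_rack between 0.014 and 0.038 m) or (x of cup_blue in the frame of collection_tray between 0.006 and 0.046 m and x of vial_blue in the frame of viewing_rack between -0.038 and -0.014 m) or (x of cup_blue in the frame of collection_tray between 0.058 and 0.098 m and x of vial_blue in the frame of viewing_rack between -0.09 and -0.066 m)) and y of vial_blue in the frame of viewing_rack between -0.012 and 0.012 m and z of vial_blue in the frame of viewing_rack between 0.002 and 0.011 m); the robot touches nothing.
It fails at once if a vial is tipped over (more than 0.7 rad from upright) (angle between any of vial_red, vial_yellow, vial_green, vial_blue's own z axis and vertical above 0.7 rad).
It also fails if it takes over 112 s, if anything falls off the work surface, if the arm or the gripper's body presses on something with over 40 N, if the wrist force passes 120 N, or if a joint passes its speed limit or range.

### The arm

A 7-joint arm with a two-finger parallel gripper is mounted at the origin on the work surface. World frame = base frame: x ahead of the robot, y to its left, z up, the work surface at z = 0. Lengths are in m, angles in rad, forces in N, time in s.
With the tool pointing down it reaches from about 0.35 to 0.9 m from the base axis. Payload 8.1 kg.
Tool frame: the origin (TCP) lies at the centre of the arm's flange, where the gripper is bolted on; the fingertips stand 178 mm ahead of it and the grasp point (between the pads) lies 159 mm ahead of it; x points along the fingers, z is the direction in which the jaws open and shut, and the axes are right-handed (so a half turn about x gives the same grasp; the last joint's range is limited). The gripper opens to 92 mm and grips with 3 to 60 N. Pads are 19 mm wide; open, the fingers measure 130 mm over their backs; the gripper's body (75 mm by 190 mm) begins 47 mm behind the grasp point.
Start: joints at [-1.422, 0.434, 0.025, 1.573, -0.012, 1.134, -0.075], TCP at [0.156, 0.605, 0.405] pointing down, gripper open.
Joint ranges: [-2.62, 2.62], [-0.44, 2.09], [-1.27, 1.32], [0.08, 2.57], [-1.32, 4.46], [0.12, 2], [-2.74, 2.74]. Speed limits (rad/s): [2.22, 2.22, 3.01, 3.01, 3.14, 3.14, 3.14].

### API

Orientations are given as a rotation vector (axis times angle).
In Python, from cell import arm, get_image, search_frame, pinpoint gives the robot as it stands.
- The arm moves only by the tool arm_command, never from a script. Its argument "motion" is a list of rows, each a list of 7 numbers: the finger opening in mm, from 0 to 91.8, then the shift along the tool's x, y, z in mm, then the turn, a rotation vector about the tool's x, y, z in degrees. In form: [[fingers, x, y, z, ax, ay, az], ...]. A call has 1 to 5 rows; each row shifts and turns the commanded pose from where the row before left it, along the tool's axes as they then stand; what a row does not reach is not made up. A row lasts 1/8 s, in which the tool goes at most 62.5 mm and 10.7 degrees, less where a joint would pass 70% of its speed; a pose out of reach is approached as far as the arm can. A call with a gripper value outside its range is refused whole. The fingers move at their own pace and stop on an object; "newtons" is the grip in N (left out, the last holds). Time passes only in rows, so rows that do not move let the fingers close. It gives the time, the measured TCP pose, the force and the opening at its end, in the units of the state.
- arm.observe(): the state, without advancing time (a new reading comes with each control period).
- get_image(name): name is "scene" or "top"; returns a dict with "frame" (420x560x3 uint8, red, green, blue), "range_z" (420x560 float32, m along the optical axis (not along the pixel's ray), 0 where there is no reading), "K" (3x3 intrinsics, pixels), "distortion" ([k1, k2, p1, p2, k3] as OpenCV has them; the pictures are not rectified), "origin" and "rotation" of the camera in the world. Camera axes: x right, y down, z forward; pixel columns grow to the right and rows downward; lengths in m; the calibration is good to about 2 mm. A picture is of the moment at which its call begins.
- arm.sign_off(): hands the job in, once; it reports no verdict.
Trained networks look in the newest picture that a camera, given by its name, has taken for a name from the list of things; names that differ only in an ending like _2 or _b are one class to them, and where a whole thing is asked for, a point or a joint stands for the part that bears it (a point fixed in the world has none). Each returns a list of dicts, best first, with "p" (0 to 1); they miss things now and then, are a little off and sometimes report something else, mostly with a low value. They report only what shows in the picture. A call takes as long as a camera call.
- search_frame(camera, target): "point" ([x, y, z] in m, in world coordinates, good to about 4 mm: the middle of the surface that is visible of it).
- pinpoint(camera, target): "point" ([x, y, z] in m, in world coordinates, good to about 4 mm: a listed point, or the origin of a listed thing).
The state is a dict: "clock": time; "joints": joint angles; "dq": joint speeds; "joint_efforts": joint torques, N m; "position": TCP position; "ee_rot": TCP orientation; "force": force on the tool from outside, world axes, zero at the start; "ft_torque": the same for the moment, N m; "width": opening from 0.0 (shut) to 1.0 (fully open).
Only numpy, scipy, OpenCV 4.12 (cv2) and the standard library are available. Lean on these libraries where they do the work, as an engineer would, in place of code of your own. Each camera call takes 0.05 s, during which the arm holds its last target. There are 200 camera calls.

## Working session

There is one attempt and no reset: what is moved stays moved. The work goes in short steps, Python scripts to look and compute and a tool call to move; the robot and the scene stay as the last step left them, time stands still between calls to the robot, and variables do not carry over. Pictures are saved under pics/ and viewed, about 12 in all and at most 16, crops included, and the job is handed in when it is done.

Besides the shell and the picture viewer there is one more tool, called after "Call:" as name(argument=value, ...) on one line, values as JSON. arm_command: Moves the arm, as the interface text tells. Its arguments: {"type":"object","properties":{"motion":{"type":"array"},"newtons":{"type":"number"}},"required":["motion"]}

```bash
mkdir -p pics
cat > h.py <<'E'
import numpy as np, cv2
from cell import arm, get_image, search_frame, pinpoint
from scipy.spatial.transform import Rotation as R
def cloud(im):
    h,w=im['range_z'].shape
    u,v=np.meshgrid(np.arange(w),np.arange(h))
    p=cv2.undistortPoints(np.stack([u,v],-1).reshape(-1,1,2).astype(np.float64),np.array(im['K'],float),np.array(im['distortion'],float)).reshape(h,w,2)
    z=im['range_z'].astype(float)
    c=np.dstack([p[...,0]*z,p[...,1]*z,z])
    W=c@np.array(R.from_rotvec(im['rotation']).as_matrix() if np.shape(im['rotation'])==(3,) else im['rotation']).T+np.array(im['origin'])
    W[z<=0]=np.nan
    return W
def save(im,n): cv2.imwrite(n,im['frame'][...,::-1])
E
python3 - <<'E'
from h import *
s=arm.observe(); print({k:np.round(s[k],3) for k in ['clock','joints','position','ee_rot','force','width']})
for c in ['scene','top']:
    im=get_image(c); save(im,f'pics/{c}1.png'); print(c,np.round(im['origin'],3),np.shape(im['rotation']))
    for t in ['collection_tray','viewing_rack']+[a+b for a in ['cup_','vial_'] for b in ['red','yellow','green','blue']]:
        print(t,[(np.round(d['point'],3).tolist(),round(d['p'],2)) for d in pinpoint(c,t)[:2]])
E
```

```text
{'clock': np.float64(0.0), 'joints': array([-1.422,  0.435,  0.025,  1.574, -0.012,  1.134, -0.075]), 'position': array([0.156, 0.605, 0.404]), 'ee_rot': array([-1.023,  1.319,  1.021]), 'force': array([-0.467, -0.211,  0.719]), 'width': np.float64(0.999)}
scene [ 0.795 -0.302  0.646] (3,)
collection_tray [([0.514, -0.176, -0.001], 0.76)]
viewing_rack [([0.531, 0.185, 0.004], 0.84), ([0.515, -0.174, -0.004], 0.44)]
cup_red [([0.59, -0.17, 0.005], 0.87)]
cup_yellow [([0.539, -0.168, 0.006], 0.62)]
cup_green [([0.485, -0.169, 0.006], 0.6), ([0.527, 0.183, 0.002], 0.51)]
cup_blue [([0.434, -0.174, 0.007], 0.51)]
vial_red [([0.591, -0.177, 0.01], 0.63)]
vial_yellow [([0.538, -0.168, 0.007], 0.75), ([0.514, -0.173, -0.001], 0.22)]
vial_green [([0.491, -0.169, 0.01], 0.89)]
vial_blue [([0.439, -0.172, 0.011], 0.88)]
top [ 0.396 -0.024  0.864] (3,)
collection_tray [([0.516, -0.172, 0.002], 0.82)]
viewing_rack [([0.529, 0.184, -0.004], 0.72), ([0.59, -0.173, 0.004], 0.71)]
cup_red [([0.593, -0.172, 0.004], 0.57)]
cup_yellow [([0.536, -0.171, 0.008], 0.8)]
cup_green [([0.485, -0.172, 0.005], 0.61), ([0.516, -0.171, -0.001], 0.26)]
cup_blue [([0.434, -0.164, 0.01], 0.7)]
vial_red [([0.592, -0.176, 0.009], 0.76), ([0.435, -0.173, 0.006], 0.58)]
vial_yellow [([0.542, -0.171, 0.007], 0.63)]
vial_green [([0.491, -0.169, 0.009], 0.56)]
vial_blue [([0.436, -0.17, 0.004], 0.61), ([0.542, -0.171, 0.005], 0.22)]
```

View pics/scene1.png

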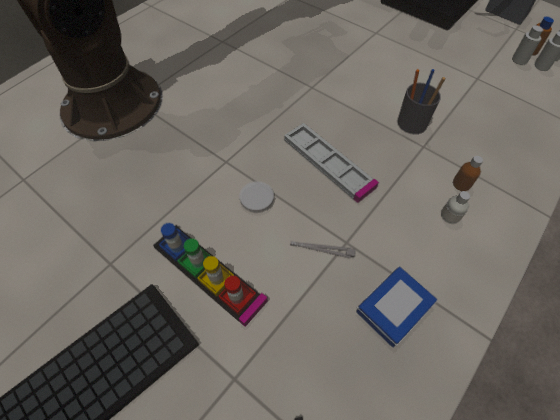

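View pics/top1.png

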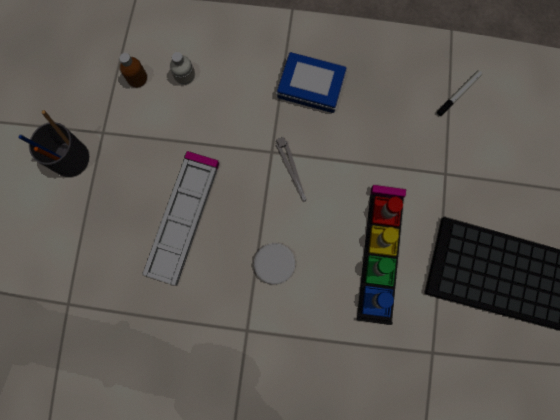

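The top view shows magenta ends at (388,191) on the tray and (202,159) on the rack. The tray order from magenta is red, yellow, green, blue, so red goes to -78, yellow to -26, green to +26 and blue to +78. Next I measure the exact poses.

```bash
cat >> h.py <<'E'
def caps(im,W):
    hsv=cv2.cvtColor(im['frame'],cv2.COLOR_RGB2HSV).astype(int); H,S,V=hsv[...,0],hsv[...,1],hsv[...,2]
    out={}
    for n,f in dict(red=(H<8)|(H>174),yellow=(H>18)&(H<35),green=(H>45)&(H<80),blue=(H>100)&(H<125)).items():
        m=f&(S>100)&(W[...,2]>.066)&(W[...,2]<.09)&(W[...,0]<.75)&(W[...,0]>.3)&(abs(W[...,1])<.35)
        P=W[m]
        if len(P)<8: continue
        t=P[P[:,2]>np.percentile(P[:,2],90)-.006]
        r=cv2.minEnclosingCircle(t[:,:2].astype(np.float32)*1000)
        out[n]=(len(t),np.round(t.mean(0),4),np.round(np.array(r[0])/1000,4),round(r[1],1))
    return out
def rack(im,W,z0,z1,box,mask=None):
    m=(W[...,2]>z0)&(W[...,2]<z1)&(W[...,0]>box[0])&(W[...,0]<box[1])&(W[...,1]>box[2])&(W[...,1]<box[3])
    if mask is not None: m&=mask
    P=W[m]; r=cv2.minAreaRect(P[:,:2].astype(np.float32)*1000)
    return len(P),np.round(P.mean(0),4),r
E
python3 - <<'E'
from h import *
for c in ['scene','top']:
    im=get_image(c); W=cloud(im); print(c)
    for k,v in caps(im,W).items(): print(k,v)
    hsv=cv2.cvtColor(im['frame'],cv2.COLOR_RGB2HSV).astype(int)
    mg=(hsv[...,0]>145)&(hsv[...,0]<173)&(hsv[...,1]>120)
    print('rack',rack(im,W,.012,.03,(.38,.7,.08,.28)))
    print('rack no magenta',rack(im,W,.012,.022,(.38,.7,.08,.28),~cv2.dilate(mg.astype(np.uint8),np.ones((3,3))).astype(bool)))
    print('rack mag',rack(im,W,.017,.03,(.38,.7,.08,.28),mg))
    print('tray mag',rack(im,W,.017,.03,(.38,.75,-.3,-.08),mg))
    print('tray',rack(im,W,.004,.026,(.38,.75,-.3,-.08)))
s=arm.observe(); print(R.from_rotvec(s['ee_rot']).as_matrix().round(3))
E
```

```text
scene
red (190, array([ 0.5928, -0.1737,  0.0767]), array([ 0.5922, -0.1734]), 12.8)
yellow (180, array([ 0.5417, -0.1709,  0.0761]), array([ 0.5413, -0.1703]), 12.8)
green (173, array([ 0.4927, -0.1687,  0.076 ]), array([ 0.4916, -0.1681]), 13.3)
blue (151, array([ 0.4389, -0.1721,  0.0762]), array([ 0.4378, -0.1712]), 13.2)
rack (1247, array([0.5505, 0.1783, 0.0165]), ((538.8076782226562, 182.05471801757812), (62.60115432739258, 231.36631774902344), 79.8062973022461))
rack no magenta (1023, array([0.53  , 0.1823, 0.0159]), ((530.162841796875, 183.60919189453125), (62.60115432739258, 213.79925537109375), 79.8062973022461))
rack mag (157, array([0.6452, 0.161 , 0.0203]), ((645.4673461914062, 162.51388549804688), (59.93704605102539, 14.7639741897583), 79.45697784423828))
tray mag (288, array([ 0.6296, -0.1724,  0.0206]), ((629.147216796875, -171.3568878173828), (59.87824249267578, 14.228428840637207), 89.02742004394531))
tray (4401, array([ 0.533 , -0.221 ,  0.0138]), ((518.2186279296875, -220.14334106445312), (159.7808837890625, 236.6336669921875), 89.90062713623047))
top
red (190, a
[... 438 characters left out ...]
 79.48896026611328))
rack no magenta (1832, array([0.5247, 0.1826, 0.0175]), ((527.9676513671875, 182.47235107421875), (62.06344985961914, 215.2252655029297), 79.48896026611328))
rack mag (245, array([0.6416, 0.1618, 0.0216]), ((641.7166137695312, 161.87840270996094), (58.9899787902832, 14.40070629119873), 78.10173034667969))
tray mag (281, array([ 0.6249, -0.1722,  0.0214]), ((563.16845703125, -217.365966796875), (197.51316833496094, 54.00885772705078), 35.45994186401367))
tray (5456, array([ 0.5138, -0.2073,  0.0133]), ((560.93798828125, -191.33018493652344), (217.5272674560547, 360.8777160644531), 89.91150665283203))
[[-0.    -0.968  0.249]
 [-0.     0.249  0.968]
 [-1.     0.    -0.   ]]
```

Call:
arm_command(motion=[[91.8,0,0,0,-7.2,0,0],[91.8,0,0,0,-7.2,0,0],[91.8,0,-29,-52,0,0,0],[91.8,0,-29,-52,0,0,0],[91.8,0,-29,-52,0,0,0]], newtons=15)

```text
clock: 1.82
position: [0.2435, 0.4476, 0.4048]
ee_rot: [-1.209, 1.209, 1.209]
force: [0.5, 0.6, 0.8]
width: 0.999
```

Call:
arm_command(motion=[[91.8,8,-29,-52,0,0,0],[91.8,8,-29,-52,0,0,0],[91.8,8,-29,-52,0,0,0],[91.8,8,-29,-52,0,0,0],[91.8,8,-29,-52,0,0,0]])

```text
clock: 2.45
position: [0.3882, 0.1874, 0.3649]
ee_rot: [-1.209, 1.208, 1.209]
force: [1.9, 1.0, 0.3]
width: 1.002
```

Call:
arm_command(motion=[[91.8,8,-29,-52,0,0,0],[91.8,8,-29,-52,0,0,0],[91.8,8,-29,-52,0,0,0],[91.8,8,-29,-52,0,0,0],[91.8,8,-29,-52,0,0,0]])

```text
clock: 3.08
position: [0.5332, -0.0725, 0.3247]
ee_rot: [-1.209, 1.208, 1.209]
force: [1.0, 1.4, 0.6]
width: 1.002
```

Call:
arm_command(motion=[[91.8,13,-28.5,-50.5,0,0,0],[91.8,13,-28.5,-50.5,0,0,0],[91.8,40,0,0,0,0,0],[91.8,30,0,0,0,0,0],[91.8,18,0,0,0,0,0]])

```text
clock: 3.7
position: [0.589, -0.1719, 0.2092]
ee_rot: [-1.208, 1.21, 1.21]
force: [0.5, -0.7, 0.4]
width: 1.001
```

Run:
```python
from h import *
im=get_image('scene'); save(im,'pics/s2.png'); cv2.imwrite('pics/s2.png',cv2.resize(im['frame'][170:350,120:330,::-1],None,fx=3,fy=3))
print(caps(im,cloud(im)))
print(arm.observe()['position'])
```

```text
{'red': (34, array([ 0.5991, -0.174 ,  0.0768]), array([ 0.5985, -0.1736]), 10.4), 'green': (8, array([ 0.4844, -0.1758,  0.0764]), array([ 0.484 , -0.1758]), 5.4), 'blue': (155, array([ 0.4392, -0.1722,  0.0762]), array([ 0.4378, -0.1715]), 13.2)}
[ 0.58851297 -0.17154102  0.20762617]
```

View pics/s2.png

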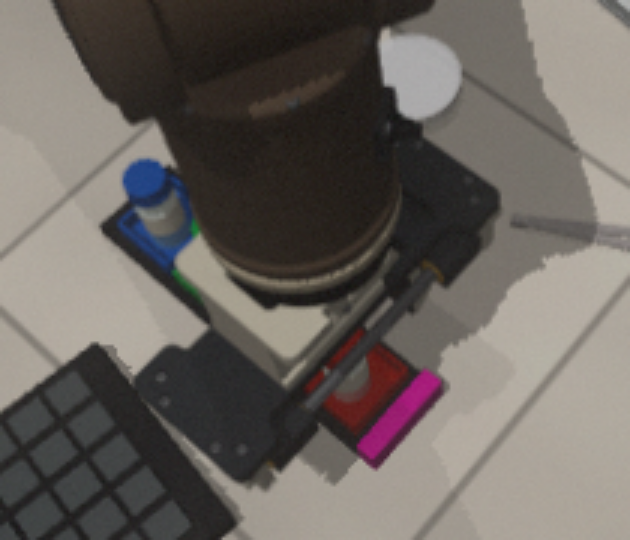

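The crop shows the fingers astride the red vial at (350,380), with its neighbours clear, so I close.

Call:
arm_command(motion=[[20,0,0,0,0,0,0],[20,0,0,0,0,0,0],[20,0,0,0,0,0,0],[20,0,0,0,0,0,0],[20,0,0,0,0,0,0]], newtons=15)

```text
clock: 4.38
position: [0.5894, -0.1719, 0.211]
ee_rot: [-1.209, 1.209, 1.209]
force: [-0.3, -0.2, 0.0]
width: 0.508
```

Call:
arm_command(motion=[[20,0,0,0,0,0,0],[20,-5,0,0,0,0,0],[20,-15,0,0,0,0,0],[20,-30,0,0,0,0,0],[20,-40,0,0,0,0,0]])

```text
clock: 5.0
position: [0.589, -0.1719, 0.302]
ee_rot: [-1.208, 1.21, 1.21]
force: [0.1, 0.3, -0.6]
width: 0.278
```

I chained those two calls too eagerly: the fingers were still closing when the lift began. The final width of 25.6 mm suggests the vial is held, but I check by picture before going on.

Run:
```python
from h import *
s=arm.observe(); print(s['width'],s['force'],s['position'])
for c in ['scene','top']:
    im=get_image(c); print(c,caps(im,cloud(im)))
    print([(np.round(d['point'],3).tolist(),round(d['p'],2)) for d in pinpoint(c,'vial_red')[:2]])
    if c=='scene': cv2.imwrite('pics/s3.png',cv2.resize(im['frame'][140:350,120:330,::-1],None,fx=2.8,fy=2.8))
```

```text
0.2775122871301084 [ 0.08395574  0.25920785 -0.63415629] [ 0.58901565 -0.17186207  0.30195826]
scene {'blue': (41, array([ 0.4386, -0.1802,  0.076 ]), array([ 0.4379, -0.1789]), 10.0)}
[([0.592, -0.175, 0.093], 0.54)]
top {}
[]
```

View pics/s3.png

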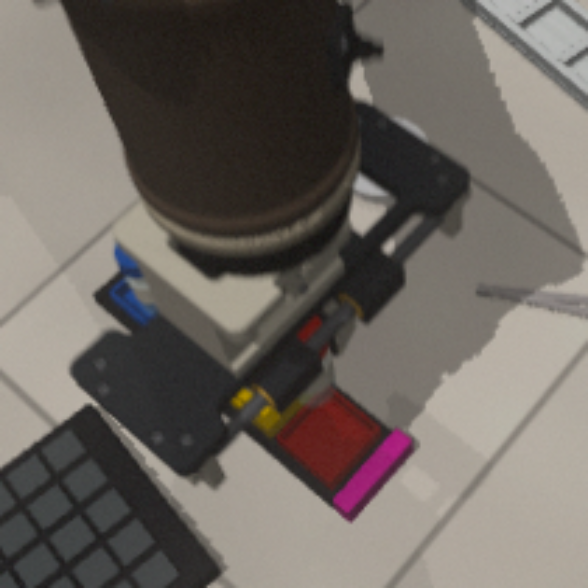

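Red is held upright, its cup is empty and the base is at about z=0.093. I carry it to well -78 at (0.453, 0.197).

Call:
arm_command(motion=[[20,0,9,23,0,0,0],[20,0,18,49,0,0,0],[20,0,18,49,0,0,0],[20,0,18,49,0,0,0],[20,0,18,49,0,0,0]], newtons=20)

```text
clock: 5.82
position: [0.5073, 0.0486, 0.3]
ee_rot: [-1.208, 1.211, 1.21]
force: [1.1, 0.7, -0.7]
width: 0.278
```

Call:
arm_command(motion=[[20,0,18,49,0,0,0],[20,0,18,49,0,0,0],[20,0,14,36,0,0,0],[20,0,6,16,0,0,0],[20,0,0,0,0,0,0]])

```text
clock: 6.45
position: [0.4522, 0.1975, 0.3003]
ee_rot: [-1.21, 1.21, 1.21]
force: [-0.8, -0.9, -0.5]
width: 0.277
```

Run:
```python
from h import *
s=arm.observe(); print(s['width'],s['force'],s['position'])
for c in ['scene','top']:
    im=get_image(c); W=cloud(im); print(c,caps(im,W))
    print([(np.round(d['point'],3).tolist(),round(d['p'],2)) for d in pinpoint(c,'vial_red')[:2]])
    # held red cap
    hsv=cv2.cvtColor(im['frame'],cv2.COLOR_RGB2HSV).astype(int)
    m=((hsv[...,0]<8)|(hsv[...,0]>174))&(hsv[...,1]>100)&(W[...,2]>.1)
    P=W[m]; print(len(P), P.mean(0) if len(P) else '', np.percentile(P[:,2],[5,95]) if len(P) else '')
    if c=='scene': cv2.imwrite('pics/s4.png',cv2.resize(im['frame'][40:250,200:420,::-1],None,fx=2.8,fy=2.8))
```

```text
0.27655112110010976 [-0.78154467 -0.89192563 -0.47179144] [0.45220879 0.19751133 0.30033967]
scene {'yellow': (178, array([ 0.5417, -0.1707,  0.0763]), array([ 0.5414, -0.1703]), 12.7), 'green': (173, array([ 0.4928, -0.1686,  0.0761]), array([ 0.4918, -0.1682]), 13.0), 'blue': (151, array([ 0.4389, -0.1723,  0.0761]), array([ 0.4388, -0.1712]), 13.2)}
[([0.451, 0.195, 0.091], 0.59)]
139 [0.1455379  0.0260965  0.21270949] [0.14909417 0.29074708]
top {'yellow': (194, array([ 0.5384, -0.1704,  0.0781]), array([ 0.5389, -0.1711]), 12.7), 'green': (199, array([ 0.489 , -0.1679,  0.0781]), array([ 0.4893, -0.168 ]), 13.1), 'blue': (220, array([ 0.4345, -0.1716,  0.078 ]), array([ 0.4345, -0.172 ]), 13.1)}
[]
1374 [0.40651572 0.13111026 0.54312404] [0.36823156 0.62898869]
```

View pics/s4.png

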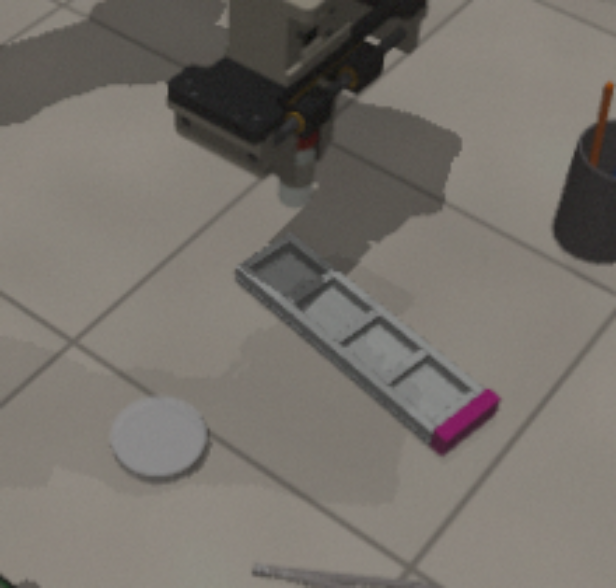

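Red hangs upright above the first well at about (285,265). I lower it and watch the force.

Call:
arm_command(motion=[[20,30,0,0,0,0,0],[20,30,0,0,0,0,0],[20,12,0,0,0,0,0],[20,5,0,0,0,0,0],[20,0,0,0,0,0,0]])

```text
clock: 7.28
position: [0.4529, 0.1969, 0.2241]
ee_rot: [-1.208, 1.209, 1.208]
force: [0.4, -0.0, -1.9]
width: 0.282
```

Run:
```python
from h import *
s=arm.observe(); print(s['width'],s['force'],s['position'])
im=get_image('scene')
print([(np.round(d['point'],3).tolist(),round(d['p'],2)) for d in pinpoint('scene','vial_red')[:2]])
cv2.imwrite('pics/s5.png',cv2.resize(im['frame'][80:230,240:400,::-1],None,fx=4,fy=4))
```

```text
0.28152785523143103 [ 0.37228135 -0.00669393 -1.86543764] [0.45287234 0.19694417 0.22411582]
[([0.455, 0.197, 0.015], 0.6)]
```

View pics/s5.png

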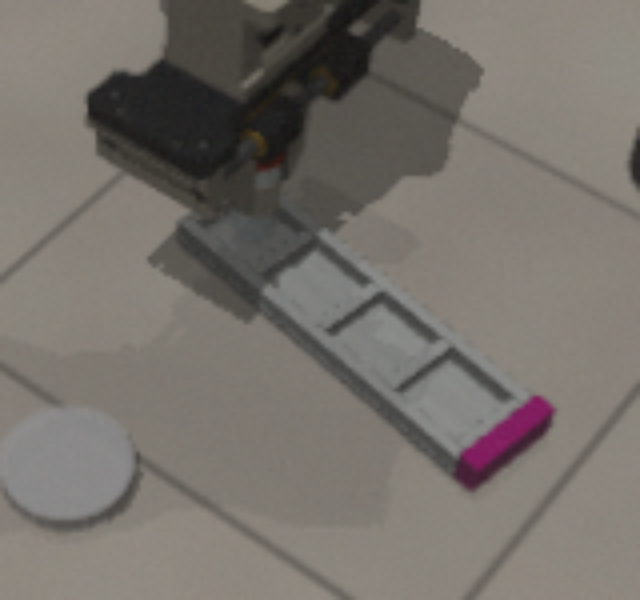

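The vial is over the first well at (260,225), centred. I lower in small steps to contact.

Call:
arm_command(motion=[[20,2,0,0,0,0,0],[20,2,0,0,0,0,0],[20,2,0,0,0,0,0],[20,0,0,0,0,0,0]])

```text
clock: 7.88
position: [0.4524, 0.1971, 0.2176]
ee_rot: [-1.209, 1.21, 1.209]
force: [-0.2, 0.7, -0.4]
width: 0.28
```

Call:
arm_command(motion=[[20,1.5,0,0,0,0,0],[20,1.5,0,0,0,0,0],[20,0,0,0,0,0,0]])

```text
clock: 8.25
position: [0.4525, 0.1971, 0.2146]
ee_rot: [-1.209, 1.21, 1.209]
force: [0.2, 0.2, -0.4]
width: 0.28
```

Call:
arm_command(motion=[[20,1.5,0,0,0,0,0],[20,1.5,0,0,0,0,0],[20,0,0,0,0,0,0]])

```text
clock: 8.62
position: [0.453, 0.1971, 0.213]
ee_rot: [-1.208, 1.208, 1.208]
force: [-3.9, -1.1, 18.6]
width: 0.28
```

Contact with the floor (18.6 N, and z stopped). I ease off, release and rise.

Call:
arm_command(motion=[[20,-1,0,0,0,0,0],[60,0,0,0,0,0,0],[60,0,0,0,0,0,0],[60,0,0,0,0,0,0],[60,0,0,0,0,0,0]])

```text
clock: 9.25
position: [0.4525, 0.1971, 0.2126]
ee_rot: [-1.209, 1.21, 1.209]
force: [0.0, -0.4, 0.3]
width: 0.633
```

Call:
arm_command(motion=[[60,-25,0,0,0,0,0],[60,-62,0,0,0,0,0],[60,0,-6,-26,0,0,0],[60,0,-13,-54,0,0,0],[60,0,-13,-54,0,0,0]])

```text
clock: 9.88
position: [0.4846, 0.062, 0.3]
ee_rot: [-1.21, 1.208, 1.21]
force: [0.4, -0.6, -0.3]
width: 0.651
```

Run:
```python
from h import *
s=arm.observe(); print(s['width'],s['force'],s['position'])
for c in ['scene','top']:
    im=get_image(c); print(c,caps(im,cloud(im)).get('red'))
cv2.imwrite
```

```text
0.6507838389610575 [ 0.37229873 -0.57654689 -0.3477663 ] [0.48464958 0.0620445  0.29999977]
scene (81, array([0.4583, 0.1953, 0.0742]), array([0.4566, 0.1967]), 12.8)
top None
```

Red stands in its well, with its cap top at about 0.075. Now to yellow.

Call:
arm_command(motion=[[60,0,-13,-54,0,0,0],[60,0,-13,-54,0,0,0],[60,0,-13,-54,0,0,0],[60,0,-11,-47,0,0,0],[60,0,-5,-24,0,0,0]])

```text
clock: 10.6
position: [0.5394, -0.1727, 0.2997]
ee_rot: [-1.207, 1.212, 1.206]
force: [-0.1, 0.6, -0.6]
width: 0.653
```

Call:
arm_command(motion=[[60,0,0,0,0,0,0],[60,30,0,0,0,0,0],[60,35,0,0,0,0,0],[60,21,0,0,0,0,0],[60,5,0,0,0,0,0]])

```text
clock: 11.22
position: [0.5388, -0.1681, 0.2074]
ee_rot: [-1.208, 1.21, 1.213]
force: [-0.2, 0.1, 0.1]
width: 0.651
```

Call:
arm_command(motion=[[20,0,0,0,0,0,0],[20,0,0,0,0,0,0],[20,0,0,0,0,0,0],[20,0,0,0,0,0,0],[20,0,0,0,0,0,0]], newtons=20)

```text
clock: 11.85
position: [0.5395, -0.17, 0.2092]
ee_rot: [-1.209, 1.209, 1.208]
force: [-0.4, 0.6, 5.7]
width: 0.281
```

Call:
arm_command(motion=[[20,0,0,0,0,0,0],[20,0,0,0,0,0,0],[20,0,0,0,0,0,0]])

```text
clock: 12.22
position: [0.5395, -0.17, 0.2092]
ee_rot: [-1.209, 1.209, 1.208]
force: [-1.0, -0.3, 6.4]
width: 0.276
```

Call:
arm_command(motion=[[20,-16,0,0,0,0,0],[20,-40,0,0,0,0,0],[20,-35,0,0,0,0,0],[20,0,2,20,0,0,0],[20,0,5,50,0,0,0]])

```text
clock: 12.85
position: [0.5321, -0.1007, 0.3003]
ee_rot: [-1.207, 1.211, 1.204]
force: [1.2, -0.1, -0.4]
width: 0.278
```

Call:
arm_command(motion=[[20,0,5,50,0,0,0],[20,0,5,50,0,0,0],[20,0,5,50,0,0,0],[20,0,5,50,0,0,0],[20,0,5,50,0,0,0]])

```text
clock: 13.48
position: [0.5063, 0.1523, 0.2995]
ee_rot: [-1.209, 1.21, 1.21]
force: [0.5, 0.6, 0.2]
width: 0.279
```

Run:
```python
from h import *
s=arm.observe(); print(s['width'],s['force'],s['position'])
im=get_image('scene')
print([(np.round(d['point'],3).tolist(),round(d['p'],2)) for d in pinpoint('scene','vial_yellow')[:2]])
W=cloud(im);print(caps(im,W))
```

```text
0.27941321243595735 [0.51883633 0.58812661 0.21973176] [0.50633751 0.15229651 0.29945475]
[([0.504, 0.155, 0.096], 0.51)]
{'green': (171, array([ 0.4926, -0.1685,  0.0759]), array([ 0.4921, -0.1687]), 13.4), 'blue': (150, array([ 0.4388, -0.1721,  0.0761]), array([ 0.4383, -0.1712]), 13.1)}
```

Call:
arm_command(motion=[[20,0,1,23,0,0,0],[20,0,1,12,0,0,0],[20,20,0,0,0,0,0],[20,35,0,0,0,0,0],[20,20,0,0,0,0,0]])

```text
clock: 14.2
position: [0.5047, 0.1847, 0.2232]
ee_rot: [-1.209, 1.211, 1.21]
force: [0.0, -0.2, -0.6]
width: 0.28
```

Call:
arm_command(motion=[[20,8,0,0,0,0,0],[20,4,0,0,0,0,0],[20,2,0,0,0,0,0],[20,0,0,0,0,0,0]])

```text
clock: 14.7
position: [0.5057, 0.1852, 0.2112]
ee_rot: [-1.209, 1.209, 1.208]
force: [0.6, 0.9, -0.7]
width: 0.28
```

Call:
arm_command(motion=[[20,1.5,1.5,1.5,0,0,0],[20,1.5,0,0,0,0,0],[20,1.5,0,0,0,0,0],[20,0,0,0,0,0,0]])

```text
clock: 15.2
position: [0.5041, 0.1867, 0.2071]
ee_rot: [-1.208, 1.209, 1.209]
force: [-3.8, -0.4, 12.7]
width: 0.274
```

Contact where expected (0.207). Release and rise.

Call:
arm_command(motion=[[20,-0.5,0,0,0,0,0],[60,0,0,0,0,0,0],[60,0,0,0,0,0,0],[60,0,0,0,0,0,0],[60,0,0,0,0,0,0]])

```text
clock: 15.82
position: [0.504, 0.1866, 0.2066]
ee_rot: [-1.209, 1.21, 1.209]
force: [-1.0, -0.6, 0.5]
width: 0.639
```

Call:
arm_command(motion=[[60,-10,0,0,0,0,0],[60,-40,0,0,0,0,0],[60,-42,0,0,0,0,0],[60,0,1,-25,0,0,0],[60,0,2,-55,0,0,0]])

```text
clock: 16.45
position: [0.5013, 0.108, 0.3]
ee_rot: [-1.212, 1.204, 1.211]
force: [0.5, -1.2, -0.1]
width: 0.653
```

Call:
arm_command(motion=[[60,0,2,-55,0,0,0],[60,0,2,-55,0,0,0],[60,0,2,-55,0,0,0],[60,0,2,-55,0,0,0],[60,0,2,-40,0,0,0]])

```text
clock: 17.08
position: [0.4903, -0.156, 0.2996]
ee_rot: [-1.208, 1.21, 1.206]
force: [0.5, 1.2, -0.1]
width: 0.652
```

Run:
```python
from h import *
s=arm.observe(); print(s['width'],s['force'],s['position'])
im=get_image('scene'); print(caps(im,cloud(im)))
cv2.imwrite('pics/s6.png',cv2.resize(im['frame'][80:230,240:400,::-1],None,fx=4,fy=4))
```

```text
0.6522021976568111 [ 0.47398387  1.23201652 -0.06570125] [ 0.49033087 -0.15604624  0.29960179]
{'red': (92, array([0.457 , 0.1964, 0.0744]), array([0.4563, 0.1979]), 13.1), 'yellow': (99, array([0.5063, 0.1865, 0.0744]), array([0.5054, 0.1882]), 13.4), 'green': (169, array([ 0.493 , -0.1686,  0.0762]), array([ 0.492 , -0.1683]), 13.0)}
```

View pics/s6.png

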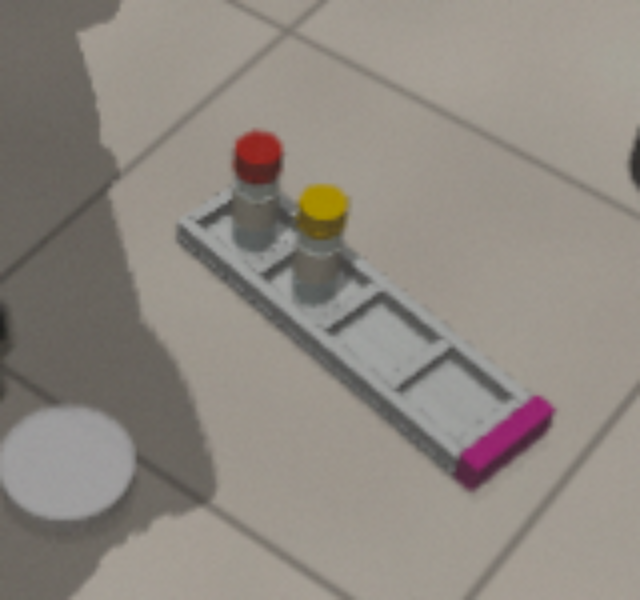

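Red at (258,160) and yellow at (322,215) stand upright in the first two wells. Next is green.

Call:
arm_command(motion=[[60,0,0,-14,0,0,0],[60,25,0,0,0,0,0],[60,40,0,0,0,0,0],[60,20,0,0,0,0,0],[60,6,0,0,0,0,0]])

```text
clock: 17.75
position: [0.4907, -0.1665, 0.2069]
ee_rot: [-1.208, 1.209, 1.212]
force: [0.4, -0.0, -0.3]
width: 0.653
```

Call:
arm_command(motion=[[20,0,0,0,0,0,0],[20,0,0,0,0,0,0],[20,0,0,0,0,0,0],[20,0,0,0,0,0,0],[20,0,0,0,0,0,0]])

```text
clock: 18.38
position: [0.491, -0.1674, 0.2082]
ee_rot: [-1.209, 1.209, 1.208]
force: [0.1, 0.6, 6.6]
width: 0.281
```

Call:
arm_command(motion=[[20,0,0,0,0,0,0],[20,0,0,0,0,0,0]])

```text
clock: 18.62
position: [0.491, -0.1675, 0.2082]
ee_rot: [-1.209, 1.209, 1.208]
force: [-0.3, 0.8, 5.6]
width: 0.28
```

Call:
arm_command(motion=[[20,-16,0,0,0,0,0],[20,-40,0,0,0,0,0],[20,-36,0,0,0,0,0],[20,0,-4,20,0,0,0],[20,0,-9,50,0,0,0]])

```text
clock: 19.25
position: [0.5037, -0.099, 0.3014]
ee_rot: [-1.207, 1.211, 1.203]
force: [0.5, 0.2, -0.1]
width: 0.277
```

Call:
arm_command(motion=[[20,0,-9,50,0,0,0],[20,0,-9,50,0,0,0],[20,0,-9,50,0,0,0],[20,0,-9,50,0,0,0],[20,0,-9,50,0,0,0]])

```text
clock: 19.88
position: [0.549, 0.1541, 0.3007]
ee_rot: [-1.209, 1.209, 1.208]
force: [1.5, 0.5, -1.1]
width: 0.28
```

Call:
arm_command(motion=[[20,0,-6,25,0,0,0],[20,0,0,0,0,0,0]])

```text
clock: 20.12
position: [0.555, 0.1795, 0.3001]
ee_rot: [-1.211, 1.207, 1.211]
force: [0.1, -0.8, 0.1]
width: 0.282
```

Run:
```python
from h import *
s=arm.observe(); print(s['width'],s['force'],s['position'])
im=get_image('scene')
print([(np.round(d['point'],3).tolist(),round(d['p'],2)) for d in pinpoint('scene','vial_green')[:2]])
```

```text
0.2821112944386453 [ 0.14953936 -0.83457562  0.07169559] [0.5550378  0.17947376 0.30007681]
[([0.555, 0.18, 0.1], 0.68), ([0.439, -0.174, 0.012], 0.34)]
```

Call:
arm_command(motion=[[20,20,0,0,0,0,0],[20,40,0,-1,0,0,0],[20,20,0,0,0,0,0],[20,7,0,0,0,0,0],[20,2,0,0,0,0,0]])

```text
clock: 20.85
position: [0.5553, 0.1755, 0.2111]
ee_rot: [-1.208, 1.21, 1.207]
force: [0.6, 0.1, -0.8]
width: 0.282
```

Call:
arm_command(motion=[[20,1.5,0,0,0,0,0],[20,1.5,0,0,0,0,0],[20,1.5,0,0,0,0,0],[20,0,0,0,0,0,0]])

```text
clock: 21.35
position: [0.555, 0.1767, 0.2063]
ee_rot: [-1.209, 1.209, 1.209]
force: [-0.5, -1.0, -0.5]
width: 0.281
```

Call:
arm_command(motion=[[20,1,0,1,0,0,0],[20,1,0,0,0,0,0],[20,0,0,0,0,0,0]])

```text
clock: 21.72
position: [0.5553, 0.1768, 0.206]
ee_rot: [-1.209, 1.209, 1.208]
force: [-5.2, -4.2, 20.9]
width: 0.279
```

Call:
arm_command(motion=[[20,-1,0,0,0,0,0],[60,0,0,0,0,0,0],[60,0,0,0,0,0,0],[60,0,0,0,0,0,0],[60,0,0,0,0,0,0]])

```text
clock: 22.35
position: [0.555, 0.1776, 0.2051]
ee_rot: [-1.209, 1.21, 1.209]
force: [-0.6, 0.6, -0.5]
width: 0.637
```

Call:
arm_command(motion=[[60,-10,0,0,0,0,0],[60,-40,0,0,0,0,0],[60,-44,0,0,0,0,0],[60,0,8,-25,0,0,0],[60,0,18,-54,0,0,0]])

```text
clock: 22.98
position: [0.5289, 0.0993, 0.2997]
ee_rot: [-1.212, 1.205, 1.211]
force: [0.4, -1.9, 0.1]
width: 0.654
```

Call:
arm_command(motion=[[60,0,18.5,-54,0,0,0],[60,0,18.5,-54,0,0,0],[60,0,18.5,-54,0,0,0],[60,0,18.5,-54,0,0,0],[60,0,18.5,-54,0,0,0]])

```text
clock: 23.6
position: [0.4347, -0.1733, 0.2992]
ee_rot: [-1.208, 1.21, 1.209]
force: [0.8, -1.0, 0.3]
width: 0.655
```

Call:
arm_command(motion=[[60,0,0,0,0,0,0],[60,0,0,0,0,0,0]])

```text
clock: 23.85
position: [0.4358, -0.1714, 0.2991]
ee_rot: [-1.207, 1.21, 1.208]
force: [-0.4, 0.4, 0.3]
width: 0.652
```

Run:
```python
from h import *
s=arm.observe(); print(s['width'],s['force'],s['position'])
for c in ['scene','top']:
    im=get_image(c); print(c,caps(im,cloud(im)))
```

```text
0.6524851925412982 [-0.3786886   0.3553634   0.26847954] [ 0.43584076 -0.17139799  0.2990809 ]
scene {'red': (91, array([0.4565, 0.1964, 0.0744]), array([0.4558, 0.1971]), 13.3), 'yellow': (103, array([0.5063, 0.1861, 0.0743]), array([0.5054, 0.1869]), 13.2), 'green': (98, array([0.5562, 0.1763, 0.0741]), array([0.556 , 0.1778]), 13.0), 'blue': (147, array([ 0.4394, -0.1724,  0.0761]), array([ 0.4388, -0.1721]), 12.6)}
top {'red': (211, array([0.4528, 0.1961, 0.076 ]), array([0.4529, 0.1962]), 13.1), 'yellow': (201, array([0.5027, 0.1862, 0.0759]), array([0.5027, 0.1864]), 13.0), 'green': (193, array([0.5522, 0.1758, 0.0756]), array([0.5521, 0.1763]), 13.3), 'blue': (107, array([ 0.4358, -0.1678,  0.0783]), array([ 0.4361, -0.1678]), 11.2)}
```

Call:
arm_command(motion=[[60,25,0,0,0,0,0],[60,40,0,0,0,0,0],[60,20,0,0,0,0,0],[60,6,0,0,0,0,0],[60,0,0,0,0,0,0]])

```text
clock: 24.58
position: [0.4366, -0.1708, 0.2083]
ee_rot: [-1.209, 1.209, 1.21]
force: [-0.6, 0.5, 1.1]
width: 0.653
```

Call:
arm_command(motion=[[20,0,0,0,0,0,0],[20,0,0,0,0,0,0],[20,0,0,0,0,0,0],[20,0,0,0,0,0,0],[20,0,0,0,0,0,0]])

```text
clock: 25.2
position: [0.4364, -0.1714, 0.2084]
ee_rot: [-1.209, 1.209, 1.208]
force: [-1.2, 0.4, 5.0]
width: 0.279
```

Call:
arm_command(motion=[[20,0,0,0,0,0,0],[20,0,0,0,0,0,0]])

```text
clock: 25.45
position: [0.4364, -0.1714, 0.2084]
ee_rot: [-1.209, 1.209, 1.208]
force: [-0.0, 1.0, 6.3]
width: 0.281
```

Call:
arm_command(motion=[[20,-16,0,0,0,0,0],[20,-40,0,0,0,0,0],[20,-36,0,0,0,0,0],[20,0,-10,20,0,0,0],[20,0,-25,50,0,0,0]])

```text
clock: 26.08
position: [0.471, -0.1028, 0.3009]
ee_rot: [-1.206, 1.212, 1.204]
force: [1.0, 0.6, -0.1]
width: 0.279
```

Call:
arm_command(motion=[[20,0,-25,50,0,0,0],[20,0,-25,50,0,0,0],[20,0,-25,50,0,0,0],[20,0,-25,50,0,0,0],[20,0,-25,50,0,0,0]])

```text
clock: 26.7
position: [0.597, 0.1502, 0.2999]
ee_rot: [-1.209, 1.21, 1.209]
force: [0.8, -0.1, -0.1]
width: 0.28
```

Call:
arm_command(motion=[[20,0,-10,20,0,0,0],[20,0,0,0,0,0,0]])

```text
clock: 26.95
position: [0.6065, 0.1707, 0.2994]
ee_rot: [-1.211, 1.208, 1.212]
force: [0.6, -0.4, -1.9]
width: 0.281
```

Run:
```python
from h import *
s=arm.observe(); print(s['width'],s['force'],s['position'])
im=get_image('scene')
print([(np.round(d['point'],3).tolist(),round(d['p'],2)) for d in pinpoint('scene','vial_blue')[:2]])
```

```text
0.2810057665411257 [ 0.59668763 -0.44064458 -1.86406647] [0.60651073 0.17070798 0.29938742]
[([0.454, 0.194, 0.004], 0.69), ([0.608, 0.171, 0.101], 0.58)]
```

Call:
arm_command(motion=[[20,20,0,-1,0,0,0],[20,40,0,0,0,0,0],[20,20,0,0,0,0,0],[20,7,0,0,0,0,0],[20,2,0,0,0,0,0]])

```text
clock: 27.68
position: [0.6066, 0.1665, 0.2116]
ee_rot: [-1.208, 1.21, 1.208]
force: [0.4, -0.2, 0.4]
width: 0.276
```

Call:
arm_command(motion=[[20,1.5,0,0,0,0,0],[20,1.5,0,0,0,0,0],[20,1,0,0,0,0,0],[20,0,0,0,0,0,0]])

```text
clock: 28.18
position: [0.6065, 0.1676, 0.2073]
ee_rot: [-1.209, 1.209, 1.209]
force: [0.1, -0.2, -0.8]
width: 0.275
```

Call:
arm_command(motion=[[20,1,0,1,0,0,0],[20,1,0,0,0,0,0],[20,0,0,0,0,0,0]])

```text
clock: 28.55
position: [0.6067, 0.1683, 0.2065]
ee_rot: [-1.209, 1.209, 1.208]
force: [-3.1, -1.6, 11.6]
width: 0.283
```

Call:
arm_command(motion=[[20,-0.5,0,0,0,0,0],[60,0,0,0,0,0,0],[60,0,0,0,0,0,0],[60,0,0,0,0,0,0],[60,0,0,0,0,0,0]])

```text
clock: 29.18
position: [0.6065, 0.1686, 0.2056]
ee_rot: [-1.209, 1.21, 1.209]
force: [-0.3, 0.7, -0.1]
width: 0.637
```

Call:
arm_command(motion=[[60,-10,0,0,0,0,0],[60,-40,0,0,0,0,0],[60,-44,0,0,0,0,0],[60,0,10,-50,0,0,0],[60,0,10,-55,0,0,0]])

```text
clock: 29.8
position: [0.5864, 0.0633, 0.3011]
ee_rot: [-1.211, 1.206, 1.209]
force: [0.3, -1.5, 0.0]
width: 0.655
```

Call:
arm_command(motion=[[60,0,10,-55,0,0,0],[60,0,10,-55,0,0,0],[60,0,0,-30,0,0,0],[60,0,0,0,0,0,0]])

```text
clock: 30.3
position: [0.566, -0.0798, 0.3007]
ee_rot: [-1.206, 1.212, 1.203]
force: [-1.5, 1.2, 0.2]
width: 0.655
```

Run:
```python
from h import *
s=arm.observe(); print(s['width'],s['force'],s['position'],s['clock'])
o=np.array([.5295,.1828]); a=np.deg2rad(-10.3); Rm=np.array([[np.cos(a),np.sin(a)],[-np.sin(a),np.cos(a)]])
for c in ['scene','top']:
    im=get_image(c); W=cloud(im); print(c,{k:(np.round((Rm@(v[1][:2]-o))*1000,1),v[1][2]) for k,v in caps(im,W).items()})
    print('rack mag/whole',rack(im,W,.012,.024,(.38,.7,.08,.28))[2])
    if c=='scene': cv2.imwrite('pics/s7.png',cv2.resize(im['frame'][80:230,240:400,::-1],None,fx=4,fy=4))
```

```text
0.6550798431387956 [-1.50618799  1.19356408  0.16515345] [ 0.56597034 -0.0797889   0.30071771] 30.3
scene {'red': (array([-74.1,   0.4]), np.float64(0.0745)), 'yellow': (array([-23.5,  -0.7]), np.float64(0.0745)), 'green': (array([27.5, -2.2]), np.float64(0.0743)), 'blue': (array([80.4, -1.6]), np.float64(0.0738))}
rack mag/whole ((539.0947265625, 182.26385498046875), (62.0286979675293, 231.21044921875), 79.62328338623047)
top {'red': (array([-77.7,  -0.6]), np.float64(0.0759)), 'yellow': (array([-27. ,  -1.5]), np.float64(0.0759)), 'green': (array([23.4, -3.2]), np.float64(0.0757)), 'blue': (array([76.4, -2.2]), np.float64(0.0756))}
rack mag/whole ((535.5748291015625, 180.9493865966797), (62.1487922668457, 230.85806274414062), 79.44577026367188)
```

View pics/s7.png

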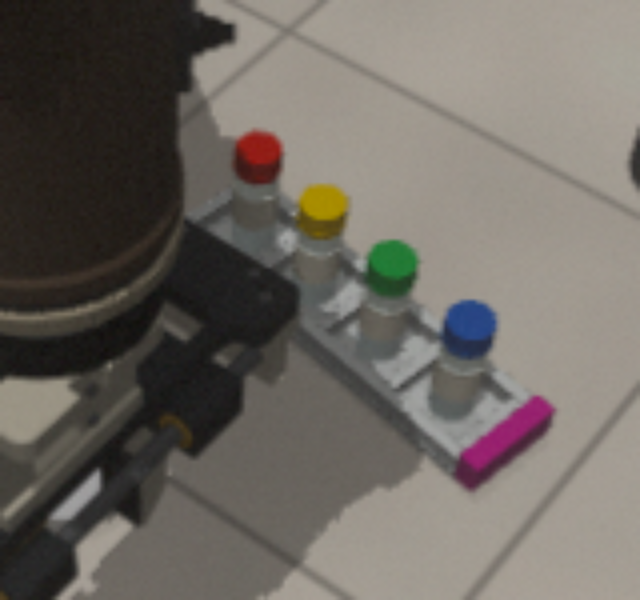

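All four stand upright in their wells, with red at (258,158), yellow at (322,210), green at (391,267) and blue at (470,328) next to the magenta end. They are within about 4 mm of the well centres and the robot is clear, so I hand in.

```bash
python3 -c "
from cell import arm
print(arm.sign_off())"
```

```text
the job is handed in; nothing more can be done
None
```

All four vials are in the viewing rack in reverse order, and I handed the job in after about 30 s of the 112 s allowed. From the far end to the rack's magenta end the order is red, yellow, green, blue.

- **Position:** in the last check, both cameras showed every vial upright and within about 4 mm of its well centre along the rack and 3 mm across. The allowance is 12 mm.
- **Height:** cap tops read 74 to 76 mm, which fits a 70 mm vial standing on the 6 mm floor.
- **Robot:** it had moved well clear, with the gripper open.

**What disagreed:**
- The two cameras differ by about 3.5 mm in x for the same objects, so I averaged them.
- After I set green and red down, the trained network once gave a false best match for "vial_blue". The colour and depth check contradicted it, so I ignored that match.

**What went wrong:** on the red vial I started the lift before the fingers had fully closed, so it was gripped several millimetres lower than planned. A picture showed it held upright before I carried on.

The force while setting the vials down peaked at about 21 N, from the vials touching the well floor.

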